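# Tip the cherry tomatoes into the lunch box and shut it

## Robot

A 6-joint arm with a two-finger parallel gripper is mounted at the origin on a cart in front of the work surface, level with it; the furniture and walls round the work are solid. World frame = base frame: x ahead of the robot, y to its left, z up, the work surface at z = 0. Lengths are in mm, angles in rad, forces in N, time in s.
With the tool pointing down it reaches from about 350 to 775 mm from the base axis. Payload 7.3 kg.
Tool frame: the origin (TCP) lies on the front face of the gripper's body, between the roots of the fingers; the fingertips stand 66 mm ahead of it and the grasp point (between the pads) lies 47 mm ahead of it (manip.finger_overhang is the distance from the TCP to the fingertips, in mm); z points along the fingers, y is the line along which they close (so a half turn about z gives the same grasp; the last joint's range is limited). The gripper opens to 92 mm and grips with 3 to 60 N. Pads are 19 mm wide; open, the fingers measure 130 mm over their backs; the gripper's body (75 mm by 190 mm) begins 47 mm behind the grasp point.
Start: joints at [-1.484, 0.342, 1.524, -0, 1.275, -0.146], TCP at [121.14, -510.846, 292.241] pointing down, gripper open.
Joint ranges: [-2.53, 2.53], [-0.77, 2.02], [0.04, 2.7], [-1, 4.14], [0.28, 2.66], [-3.11, 3.11]. Speed limits (rad/s): [2.57, 2.57, 3.14, 3.14, 3.14, 3.14].

## Interface

Orientations are given as a 3x3 rotation matrix whose columns are the frame's x, y, z axes.
In Python, from cell import telemetry, imaging, job, manip gives the robot as it stands.
- The arm moves only by the shell command python3 -m handwheel 'ROWS' [FORCE]. ROWS is JSON, a list of rows, each an object with "delta_rot": the turn, a rotation vector about the tool's x, y, z in rad, a list of three; "translation": the shift along the tool's x, y, z in mm, a list of three; "hand": the finger opening in mm, from 0 to 91.8. A call has exactly 10 rows; each row shifts and turns the commanded pose from where the row before left it, along the tool's axes as they then stand; what a row does not reach is not made up. A row lasts 1/12 s, in which the tool goes at most 41.7 mm and 7.16 degrees, less where a joint would pass 70% of its speed; a pose out of reach is approached as far as the arm can. A call with a gripper value outside its range is refused whole. The fingers move at their own pace and stop on an object; FORCE is the grip in N (left out, the last holds). Time passes only in rows, so rows that do not move let the fingers close, or fill a call up. It gives the time, the measured TCP pose, the force, the opening and the grip force at its end, in the units of the state.
- telemetry.state(): the state, without advancing time (a new reading comes with each control period).
- imaging.get_image(name): name is "side" or "top" or "wrist"; returns a dict with "color" (420x560x3 uint8, red, green, blue), "depth" (420x560 float32, mm along the optical axis (not along the pixel's ray), 0 where there is no reading), "vertical_fov" (degrees; the focal length in pixels is half the picture's height over the tangent of half this angle, whatever the lens; pixels are square), "cx", "cy" (the principal point, pixels), "k1" (the pictures are not rectified: a ray, as slopes to the right and down, at radius r is drawn at 1 + k1 r^2 times it, then the intrinsics apply), "R" (3x3) and "t" (3): a world point X has camera coordinates R X + t. Camera axes: x right, y down, z forward; pixel columns grow to the right and rows downward; lengths in mm; the calibration is good to about 2 mm. A picture is of the moment at which its call begins.
- job.hand_in(): hands the job in; it is judged then, once.
The state is a dict: "t": time; "joints": joint angles; "joint_velocities": joint speeds; "effort": joint torques, N m; "position": TCP position; "ee_rot": TCP orientation; "ft_force": force on the tool from outside, world axes, zero at the start; "moment": the same for the moment, N m; "opening": finger opening in mm; "finger_force": force on a finger pad.
Only numpy, scipy, OpenCV 4.12 (cv2) and the standard library are available. Lean on these libraries where they do the work, as an engineer would, in place of code of your own. Each camera call takes 0.05 s, during which the arm holds its last target. There are 200 camera calls.

## Task

Pick up the steel beaker and pour all six cherry tomatoes out of it into the open lunch box. Stand the empty beaker upright on the worktop again, and push the lunch box's lid fully shut, leaving the jars and other things around it standing where they are.

Things in the scene. Friction and masses are not known exactly. Their poses are not given: they have to be found in the camera images.
- lunch_box: open blue plastic lunch box, fixed to the worktop: 120 mm along its x, 170 along its y, 70 high, walls and floor 5 thick (inside 110 x 160). Origin: centre of its underside, z up. The lid is hinged along its +x rim, the one far from the robot
- lid (a joint): white lid of the lunch box, a plate 120 x 170 x 8 mm with a 15 mm pull lip (50 wide) in the middle of its free edge. 0 = shut flat on the rim, 1.57 = upright, 1.9 = its stop; it starts standing open. The hinge is stiff (0.13 N m): the lid stays at any angle and has to be pushed all the way down
- hinge (a point): middle of the lid's hinge line (the line runs along the box's y), 60 mm from the box's middle along its +x and 70.5 mm above its underside, at the height of the shut lid's underside
- lid_lip (a point): on the lid: middle of its free edge, 120 mm from the hinge line, half way through the thickness; the pull lip reaches 15 mm beyond it
- beaker: plain round steel drinking beaker without a handle, 0.12 to 0.19 kg empty, 100 mm high, slightly flared: outside diameter 56 at the base, 63 at 60 mm height, 68 at the rim; wall 3, floor 5 thick. Origin: centre of its underside, on its axis, z up. Small things stand close by on both sides of it; the side towards the robot's right and the robot is open
- toaster: black toaster at the back, fixed: a block from x = -83 to 83, y = -160 to 155 mm in its own frame, 195 high; it stands close behind the beaker's place, so the gripper's body must keep clear of it. Origin: under its middle, z up
- cherry0: cherry tomato, a red ball 24 mm across of 12 g, with a little green stem; one of six alike that start heaped in the beaker, up to about 55 mm above its underside. Origin: its centre
- cherry1: cherry tomato, a red ball 24 mm across of 12 g, with a little green stem; one of six alike that start heaped in the beaker, up to about 55 mm above its underside. Origin: its centre
- cherry2: cherry tomato, a red ball 24 mm across of 12 g, with a little green stem; one of six alike that start heaped in the beaker, up to about 55 mm above its underside. Origin: its centre
- cherry3: cherry tomato, a red ball 24 mm across of 12 g, with a little green stem; one of six alike that start heaped in the beaker, up to about 55 mm above its underside. Origin: its centre
- cherry4: cherry tomato, a red ball 24 mm across of 12 g, with a little green stem; one of six alike that start heaped in the beaker, up to about 55 mm above its underside. Origin: its centre
- cherry5: cherry tomato, a red ball 24 mm across of 12 g, with a little green stem; one of six alike that start heaped in the beaker, up to about 55 mm above its underside. Origin: its centre
- pepper_mill: dark brown turned wooden pepper mill, 58 mm across and 150 mm high, loose, standing upright; a bystander to be left standing where it is. Origin: centre of its underside, z up. Of pepper mill, salt shaker and spice jar, two stand close to the beaker, one on either side of it, and the third farther back; which is where changes
- salt_shaker: clear salt shaker with a grey top, 44 mm across and 90 mm high, loose, standing upright; a bystander to be left standing where it is. Origin: centre of its underside, z up
- spice_jar: small clear spice jar with a red cap, 45 mm across and 106 mm high, loose, standing upright; a bystander to be left standing where it is. Origin: centre of its underside, z up
- tin: teal food tin, 75 mm across and 110 mm high, loose, standing upright; a bystander to be left standing where it is. Origin: centre of its underside, z up
- jam_jar: small squat jam jar with a pale lid, 68 mm across and 84 mm high, loose, standing upright; a bystander to be left standing where it is. Origin: centre of its underside, z up
- onion: brown onion, 82 mm across and 94 mm high, loose, standing upright; a bystander to be left standing where it is. Origin: centre of its underside, z up
Things that resemble listed ones, but are neither listed nor needed, are in the scene too. Of the things that look like the lunch_box, the larger one is meant.

How it is judged:
By the outcome, as a careful person would: the job done as asked, in the order asked, and still so for the second after the job is handed in, with the robot touching nothing.
It also fails if it takes over 72 s, if anything falls off the work surface, if the arm or the gripper's body presses on something with over 40 N, if the wrist force passes 120 N, or if a joint passes its speed limit or range.

## Working session

There is one attempt and no reset: what is moved stays moved. The work goes in short steps, Python scripts to look and compute and a shell command to move; the robot and the scene stay as the last step left them, time stands still between calls to the robot, and variables do not carry over. Pictures are saved under pics/ and viewed, at most 10 in all, crops included, and the job is handed in when it is done.

```bash
ls; mkdir -p pics
cat > h.py <<'E'
import numpy as np, cv2
from cell import telemetry, imaging, job, manip
def cam(n):
    d=imaging.get_image(n); d['R']=np.array(d['R']);d['t']=np.array(d['t'])
    d['f']=210/np.tan(np.radians(d['vertical_fov'])/2); return d
def slopes(d,u,v):
    f=d['f']; K=np.array([[f,0,d['cx']],[0,f,d['cy']],[0,0,1.]])
    p=np.stack([np.ravel(u),np.ravel(v)],-1).astype(float)[:,None]
    return cv2.undistortPoints(p,K,np.array([d['k1'],0,0,0.]))[:,0]
def cast(d,u,v,z):
    s=slopes(d,u,v); r=np.c_[s,np.ones(len(s))]@d['R']; c=-d['R'].T@d['t']
    return c+r*((z-c[2])/r[:,2])[:,None]
def pts(d,u,v):
    s=slopes(d,u,v); z=d['depth'][np.ravel(v).astype(int),np.ravel(u).astype(int)]
    return (np.c_[s,np.ones(len(s))]*z[:,None]-d['t'])@d['R']
E
python3 - <<'E'
from h import *
for n in ('side','top'):
    d=cam(n); cv2.imwrite(f'pics/{n}0.png',cv2.resize(d['color'][:,:,::-1],(800,600)))
    np.savez(f'{n}0.npz',**d); print(n,-d['R'].T@d['t'],d['f'],d['k1'],d['R'][2],(d['depth']>0).mean())
print(telemetry.state())
E
```

```text
pics
side [  418.69423981 -1696.02383266   915.41427794] 543.4014214149315 -0.0708252247945074 [ 0.04243452  0.89913107 -0.43561752] 0.9961181972789116
top [ 261.18555768    8.08212711 1259.92786728] 381.51097959762023 0.03338217468568032 [ 0.20148456 -0.01957933 -0.97929598] 0.996016156462585
{'t': 0.1, 'joints': array([-1.48400157e+00,  3.42676143e-01,  1.52491036e+00, -2.04250097e-05,
        1.27542598e+00, -1.45961148e-01]), 'joint_velocities': array([-0.00041987, -0.00221793, -0.00389452, -0.00038151,  0.00116398,
       -0.00060352]), 'effort': array([ 1.88520789e-03, -4.32004058e+01, -2.44695586e+01,  7.19144032e-02,
        5.25742513e-02, -5.39145628e-05]), 'position': array([ 121.10904484, -510.55741785,  291.60630227]), 'ee_rot': array([[ 9.73033053e-01,  2.30665684e-01, -1.42546109e-04],
       [ 2.30665652e-01, -9.73032045e-01,  1.41279193e-03],
       [ 1.87180685e-04, -1.40757373e-03, -9.99998992e-01]]), 'ft_force': array([-0.05276181, -0.70840718, -0.47045825]), 'moment': array([-0.03108688,  0.02808396,  0.0247482 ]), 'finger_force': 0.0, 'opening': 91.76032452209544}
```

View pics/side0.png

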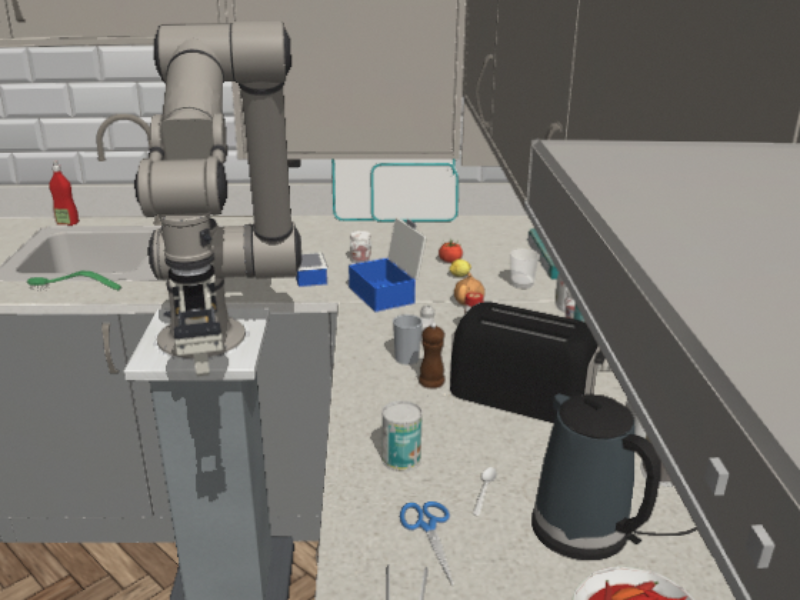

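View pics/top0.png

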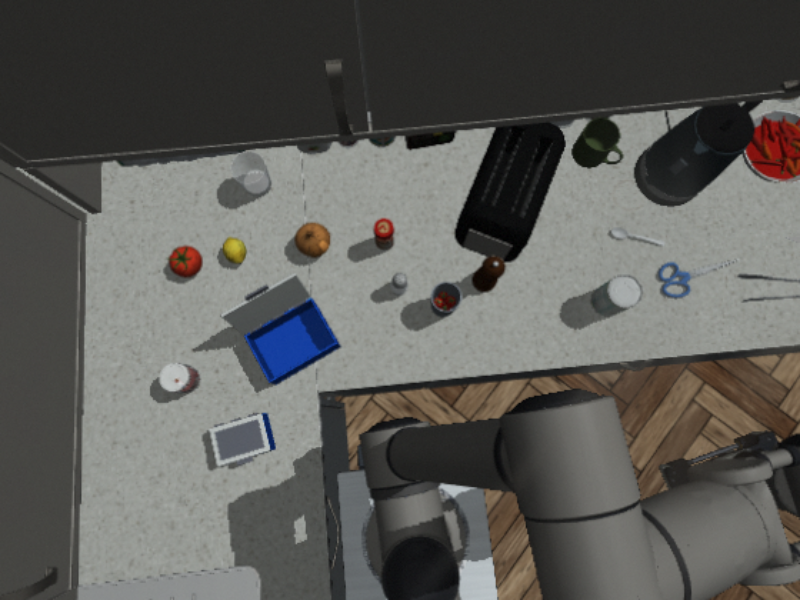

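The side view shows the arm at upper left, with the beaker at (407,338), mill at (432,355), salt at (428,320) and toaster at (520,360). In the top view the beaker is at (445,298), salt at (400,282), mill at (488,272), box at (292,342) with its lid leaning back at (265,305), toaster at (510,190), onion at (312,240), spice jar at (384,232), tin at (617,293) and jam jar at (178,378).

Run:
```python
from h import *
d=dict(np.load('top0.npz')); 
vv,uu=np.mgrid[0:420,0:560]; P=pts(d,uu,vv).reshape(420,560,3)
np.save('P.npy',P)
def near(x,y,r):
    m=np.hypot(uu-x*.7,vv-y*.7)<r*.7; return P[m]
def circ(q):
    c,r=cv2.minEnclosingCircle(q[:,:2].astype(np.float32)); return np.round(c,1),round(r,1)
q=near(445,298,28); print('beaker zmax',np.percentile(q[:,2],99)); t=q[(q[:,2]>92)&(q[:,2]<108)]; print(circ(t),len(t))
for n,x,y,r,h in [('salt',400,280,16,90),('mill',490,268,24,150),('spice',384,230,18,106),('tin',622,292,26,110),('jam',178,378,26,84),('onion',312,240,24,94)]:
    q=near(x,y,r); z=np.percentile(q[:,2],98); t=q[(q[:,2]>z-12)&(q[:,2]<z+8)]; print(n,z,circ(t),len(t))
hsv=cv2.cvtColor(d['color'],cv2.COLOR_RGB2HSV)
m=((hsv[...,0]>105)&(hsv[...,0]<128)&(hsv[...,1]>150)&(hsv[...,2]>50)&(uu>160)&(uu<245)&(vv>200)&(vv<275))
q=P[m]; print('blue',len(q)); t=q[(q[:,2]>60)&(q[:,2]<80)]
r=cv2.minAreaRect(t[:,:2].astype(np.float32)); print('rim',r, np.percentile(t[:,2],[5,50,95])); print(cv2.boxPoints(r))
f=q[(q[:,2]<15)&(q[:,2]>-5)]; print('floor',cv2.minAreaRect(f[:,:2].astype(np.float32)),np.median(f[:,2]))
# lid
lm=(hsv[...,1]<60)&(uu>150)&(uu<225)&(vv>185)&(vv<235)&(P[...,2]>85)
q=P[lm]; c=q.mean(0); print('lid',len(q),c,np.linalg.svd(q-c,full_matrices=False)[2][2], q[:,2].max(), q.min(0),q.max(0))
tm=(P[...,2]>175)&(P[...,2]<205)&(uu>310)&(uu<400)&(vv>80)&(vv<190); r=cv2.minAreaRect(P[tm][:,:2].astype(np.float32)); print('toaster',r); print(cv2.boxPoints(r))
```

```text
beaker zmax 102.50525065542784
(array([ 501.8, -114.7]), 34.4) 75
salt 89.39633951164824 (array([553.4, -17.3]), 16.6) 85
mill 145.7717818769974 (array([ 551.2, -221.3]), 19.7) 100
spice 109.72580351051354 (array([670.2,   6.7]), 22.7) 151
tin 112.27397210067754 (array([ 473.8, -497.8]), 38.1) 466
jam 87.99024489894144 (array([387.8, 479.1]), 32.3) 356
onion 82.54109174042624 (array([676.7, 171.8]), 25.5) 95
blue 1985
rim ((446.4967346191406, 232.334228515625), (120.00988006591797, 167.93777465820312), 25.07686996459961) [61.76431837 68.60374666 72.69002181]
[[356.559   282.9561 ]
 [427.73672 130.84811]
 [536.43445 181.71237]
 [465.25674 333.82034]]
floor ((454.0340576171875, 240.34033203125), (139.50877380371094, 176.24472045898438), 25.572689056396484) 4.815672474753098
lid 1116 [512.66936128 262.5748355  156.98499841] [-0.88475053 -0.38986321 -0.25538828] 1259.927867281707 [261.18555768   8.08212711  85.05172848] [ 560.89689776  344.33161371 1259.92786728]
toaster ((738.306884765625, -286.84393310546875), (144.42567443847656, 272.6140441894531), 62.42247009277344)
[[ 584.0555  -287.7492 ]
 [ 825.6966  -413.95544]
 [ 892.5583  -285.93866]
 [ 650.9172  -159.73242]]
```

```bash
python3 -m handwheel '[{"translation":[0,0,-30]},{"translation":[0,0,-30]},{"delta_rot":[0,0,-0.12]},{"delta_rot":[0,0,-0.12]},{"delta_rot":[0,0,-0.12]},{"delta_rot":[0,0,-0.12]},{"delta_rot":[0,0,-0.12]},{"delta_rot":[0,0,-0.12]},{"delta_rot":[0,0,-0.12]},{"delta_rot":[0,0,-0.12]}]'
```

```text
$[0]: bad value
```

```bash
R='{"delta_rot":[0,0,0],"translation":[30,-28,0],"hand":91}'; python3 -m handwheel '[{"delta_rot":[0,0,0],"translation":[30,-28,0],"hand":91},{"delta_rot":[0,0,0],"translation":[30,-28,0],"hand":91},{"delta_rot":[0,0,0],"translation":[30,-28,0],"hand":91},{"delta_rot":[0,0,0],"translation":[30,-28,0],"hand":91},{"delta_rot":[0,0,0],"translation":[30,-28,0],"hand":91},{"delta_rot":[0,0,0],"translation":[30,-28,0],"hand":91},{"delta_rot":[0,0,0],"translation":[30,-28,0],"hand":91},{"delta_rot":[0,0,0],"translation":[30,-28,0],"hand":91},{"delta_rot":[0,0,0],"translation":[30,-28,0],"hand":91},{"delta_rot":[0,0,0],"translation":[30,-28,0],"hand":91}]'
cat > log.py <<'E'
from h import *; import json
np.set_printoptions(precision=3,suppress=True)
s=telemetry.state(); open('log.txt','a').write(json.dumps([list(s['joints']),list(s['position']),np.array(s['ee_rot']).tolist()])+'\n')
print('t',s['t'],s['joints'],s['position'],s['opening'],s['finger_force'],s['ft_force']); print(s['ee_rot'])
E
python3 log.py
```

```text
t: 0.93
position: [348.9, -167.2, 292.2]
ee_rot: [[0.973, 0.23, 0.0], [0.23, -0.973, -0.0], [0.0, 0.0, -1.0]]
ft_force: [0.9, -0.5, -1.5]
opening: 90.9
finger_force: 0.0
t 0.9333 [-0.646  0.085  1.861 -0.     1.195  0.693] [ 348.922 -167.225  292.205] 90.93426233996055 0.0 [ 0.93  -0.453 -1.461]
[[ 0.973  0.23   0.   ]
 [ 0.23  -0.973 -0.   ]
 [ 0.     0.    -1.   ]]
```

```bash
python3 -m handwheel '[{"delta_rot":[0,0,-0.117],"translation":[0,0,0],"hand":91},{"delta_rot":[0,0.12,0],"translation":[0,0,0],"hand":91},{"delta_rot":[0,0.12,0],"translation":[0,0,0],"hand":91},{"delta_rot":[0,0.12,0],"translation":[0,0,0],"hand":91},{"delta_rot":[0,0.12,0],"translation":[0,0,0],"hand":91},{"delta_rot":[0,0.12,0],"translation":[0,0,0],"hand":91},{"delta_rot":[0,0.12,0],"translation":[0,0,0],"hand":91},{"delta_rot":[0,0.12,0],"translation":[0,0,0],"hand":91},{"delta_rot":[0,0.12,0],"translation":[0,0,0],"hand":91},{"delta_rot":[0,0.12,0],"translation":[0,0,0],"hand":91}]' >/dev/null; python3 log.py
```

```text
t 1.7667 [-1.333  0.108  2.311  1.163  1.28  -0.818] [ 348.271 -169.755  292.93 ] 91.00881037119794 0.0 [ 0.161  0.447 -1.798]
[[ 0.437  0.34   0.832]
 [ 0.162 -0.94   0.299]
 [ 0.885  0.004 -0.466]]
```

```bash
python3 -m handwheel '[{"delta_rot":[0,0.105,0],"translation":[0,0,0],"hand":91},{"delta_rot":[0,0.105,0],"translation":[0,0,0],"hand":91},{"delta_rot":[0,0.105,0],"translation":[0,0,0],"hand":91},{"delta_rot":[0,0,0],"translation":[-22,0,-4],"hand":91},{"delta_rot":[0,0,0],"translation":[-22,0,-4],"hand":91},{"delta_rot":[0,0,0],"translation":[-22,0,-4],"hand":91},{"delta_rot":[0,0,0],"translation":[-22,0,-4],"hand":91},{"delta_rot":[0,0,0],"translation":[-22,0,-4],"hand":91},{"delta_rot":[0,0,0],"translation":[-22,0,-4],"hand":91},{"delta_rot":[0,0,0],"translation":[-22,0,-4],"hand":91}]' >/dev/null; python3 log.py
python3 - <<'E'
from h import *
d=dict(np.load('side0.npz')); P=pts(d,*np.mgrid[0:420,0:560][::-1]).reshape(420,560,3)
vv,uu=np.mgrid[0:420,0:560]
for n,u,v,r,z0,z1 in [('beaker',407,338,24,88,106),('beaker lo',407,338,24,20,60),('salt',428,318,16,60,92),('mill',432,355,26,20,60),('milltop',432,355,30,100,150)]:
    q=P[np.hypot(uu-u*.7,vv-v*.7)<r*.7]; q=q[(q[:,2]>z0)&(q[:,2]<z1)&(q[:,0]<600)&(q[:,1]>-300)&(q[:,1]<60)]; print(n,len(q),np.round(cv2.minEnclosingCircle(q[:,:2].astype(np.float32))[0]), q.min(0).round(),q.max(0).round())
E
```

```text
t 2.6 [-1.619  0.859  2.462  1.208  1.328 -1.741] [ 296.867 -188.083  144.201] 90.891413797232 0.0 [ 0.547 -1.198 -0.211]
[[ 0.164  0.343  0.925]
 [ 0.06  -0.939  0.337]
 [ 0.985  0.    -0.175]]
beaker 153 [ 522. -166.] [ 473. -251.   88.] [549. -81. 106.]
beaker lo 202 [519. -88.] [ 477. -154.   20.] [559. -27.  60.]
salt 120 [544. -75.] [ 521. -141.   60.] [573.  -9.  92.]
mill 285 [ 569. -151.] [ 505. -267.   20.] [593. -34.  60.]
milltop 270 [ 570. -257.] [ 531. -300.  100.] [ 599. -208.  146.]
```

Run:
```python
from h import *
d=cam('wrist'); cv2.imwrite('pics/w1.png',d['color'][:,:,::-1]); np.savez('w1.npz',**d)
P=pts(d,*np.mgrid[0:420,0:560][::-1]).reshape(420,560,3); 
m=(d['depth']>0)&(np.hypot(P[...,0]-502,P[...,1]+115)<50)
for a,b in ((15,30),(40,60),(60,75),(75,90),(90,104)):
    q=P[m&(P[...,2]>a)&(P[...,2]<b)]
    if len(q)<10: continue
    A=np.c_[2*q[:,:2],np.ones(len(q))]; s=np.linalg.lstsq(A,(q[:,:2]**2).sum(1),rcond=None)[0]
    print(a,b,len(q),s[:2],np.sqrt(s[2]+s[0]**2+s[1]**2),q.min(0),q.max(0))
```

```text
15 30 461 [ 502.50146704 -117.62369278] 28.920714524161294 [ 472.41806827 -147.07145389   15.02133059] [505.92802521 -90.86505004  29.98682895]
40 60 724 [ 502.35707412 -117.58607455] 30.482441716431865 [ 469.90372215 -148.75184603   40.01255073] [506.13522725 -89.56022629  59.98626272]
60 75 728 [ 501.40296854 -117.90921449] 30.673102059535108 [ 469.80904809 -149.70298826   60.02269704] [533.4934607  -89.02887754  74.99648292]
75 90 1197 [ 501.12991462 -117.96643113] 31.283020213047134 [ 468.39023487 -150.75216284   75.00076321] [534.08818477 -86.79464795  89.99439358]
90 104 1107 [ 501.28235731 -117.93775341] 31.964569699073003 [ 468.0673626  -151.17987415   90.00593621] [535.58630325 -84.62856838 100.60650582]
```

View pics/w1.png

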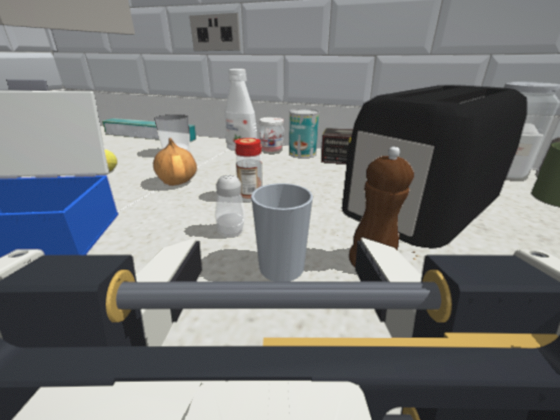

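The wrist view shows the beaker (281,230) between the fingers' lanes, with the salt (229,205) and mill (382,210) to either side and clear. Going in.

```bash
python3 -m handwheel '[{"delta_rot":[0,0,0],"translation":[-7,0.5,18],"hand":91},{"delta_rot":[0,0,0],"translation":[-7,0.5,18],"hand":91},{"delta_rot":[0,0,0],"translation":[-7,0.5,18],"hand":91},{"delta_rot":[0,0,0],"translation":[-7,0.5,18],"hand":91},{"delta_rot":[0,0,0],"translation":[-7,0.5,18],"hand":91},{"delta_rot":[0,0,0],"translation":[0,0.5,18],"hand":91},{"delta_rot":[0,0,0],"translation":[0,0.5,18],"hand":91},{"delta_rot":[0,0,0],"translation":[0,0,18],"hand":91},{"delta_rot":[0,0,0],"translation":[0,0,18],"hand":91},{"delta_rot":[0,0,0],"translation":[0,0,17.5],"hand":91}]' >/dev/null; python3 log.py
```

```text
t 3.4833 [-1.012  1.029  2.336  1.813  1.446 -1.791] [ 459.909 -132.242   80.261] 91.05979372995333 0.0 [-0.378  1.07   0.283]
[[ 0.163  0.343  0.925]
 [ 0.06  -0.939  0.338]
 [ 0.985  0.    -0.174]]
```

```bash
python3 -m handwheel '[{"delta_rot":[0,0,0],"translation":[0,0,0],"hand":75},{"delta_rot":[0,0,0],"translation":[0,0,0],"hand":70},{"delta_rot":[0,0,0],"translation":[0,0,0],"hand":65},{"delta_rot":[0,0,0],"translation":[0,0,0],"hand":60},{"delta_rot":[0,0,0],"translation":[0,0,0],"hand":55},{"delta_rot":[0,0,0],"translation":[0,0,0],"hand":50},{"delta_rot":[0,0,0],"translation":[0,0,0],"hand":50},{"delta_rot":[0,0,0],"translation":[0,0,0],"hand":50},{"delta_rot":[0,0,0],"translation":[0,0,0],"hand":50},{"delta_rot":[0,0,0],"translation":[0,0,0],"hand":50}]' 25; python3 log.py
```

```text
t: 4.32
position: [458.7, -133.0, 80.0]
ee_rot: [[0.163, 0.342, 0.925], [0.06, -0.94, 0.337], [0.985, 0.0, -0.174]]
ft_force: [-2.3, -1.1, 5.7]
opening: 64.9
finger_force: 24.8
t 4.3167 [-1.016  1.03   2.337  1.81   1.446 -1.793] [ 458.748 -133.048   80.009] 64.85841610597065 24.81625006883405 [-2.304 -1.064  5.749]
[[ 0.163  0.342  0.925]
 [ 0.06  -0.94   0.337]
 [ 0.985  0.    -0.174]]
```

```bash
python3 -m handwheel '[{"delta_rot":[0,0,0],"translation":[8,0,-1.4],"hand":50},{"delta_rot":[0,0,0],"translation":[15,0,-2.6],"hand":50},{"delta_rot":[0,0,0],"translation":[17,0,-3],"hand":50},{"delta_rot":[0,0,0],"translation":[17,0,-3],"hand":50},{"delta_rot":[0,0,0],"translation":[17,0,-3],"hand":50},{"delta_rot":[0,0,0],"translation":[17,0,-3],"hand":50},{"delta_rot":[0,0,0],"translation":[17,0,-3],"hand":50},{"delta_rot":[0,0,0],"translation":[17,0,-3],"hand":50},{"delta_rot":[0,0,0],"translation":[15,0,-2.6],"hand":50},{"delta_rot":[0,0,0],"translation":[8,0,-1.4],"hand":50}]'>/dev/null; python3 log.py
```

```text
t 5.15 [-1.014  0.545  2.367  1.732  1.351 -1.342] [ 458.807 -132.189  231.158] 65.18467224451656 25.01763239444699 [-0.166 -0.064 -1.74 ]
[[ 0.165  0.343  0.925]
 [ 0.062 -0.939  0.337]
 [ 0.984  0.001 -0.176]]
```

```bash
python3 -m handwheel '[{"delta_rot":[0.118,0,-0.021],"translation":[1,-21.4,5.5],"hand":50},{"delta_rot":[0.118,0,-0.021],"translation":[1.4,-20.5,8],"hand":50},{"delta_rot":[0.118,0,-0.021],"translation":[1.8,-19.4,10.3],"hand":50},{"delta_rot":[0.118,0,-0.021],"translation":[2.3,-18,12.8],"hand":50},{"delta_rot":[0.118,0,-0.021],"translation":[2.6,-16.4,14.6],"hand":50},{"delta_rot":[0.118,0,-0.021],"translation":[2.9,-14.5,16.4],"hand":50},{"delta_rot":[0.118,0,-0.021],"translation":[3.2,-12.5,17.9],"hand":50},{"delta_rot":[0.118,0,-0.021],"translation":[3.4,-10.2,19.3],"hand":50},{"delta_rot":[0.118,0,-0.021],"translation":[3.6,-7.8,20.3],"hand":50},{"delta_rot":[0.118,0,-0.021],"translation":[3.7,-5.3,21],"hand":50}]'>/dev/null; python3 log.py
```

```text
t 5.9833 [-0.521  0.649  1.968  1.045  1.655 -1.114] [437.743  87.942 229.444] 65.36534527101597 25.00908731657546 [ 0.878  0.097 -2.359]
[[ 0.004  1.     0.017]
 [ 0.178 -0.018  0.984]
 [ 0.984 -0.001 -0.178]]
```

```bash
python3 -m handwheel '[{"delta_rot":[0.118,0,-0.021],"translation":[3.8,-2.8,21.6],"hand":50},{"delta_rot":[0.118,0,-0.021],"translation":[3.8,0,21.8],"hand":50},{"delta_rot":[0.118,0,-0.021],"translation":[3.8,2.5,21.6],"hand":50},{"delta_rot":[0.1,0,-0.018],"translation":[3.7,5,21.2],"hand":50},{"delta_rot":[0,0,0],"translation":[0,0,0],"hand":50},{"delta_rot":[0,0,0],"translation":[0,0,0],"hand":50},{"delta_rot":[0,0,0],"translation":[0,0,0],"hand":50},{"delta_rot":[0,0,0],"translation":[0,0,0],"hand":50},{"delta_rot":[0,0,0],"translation":[0,0,0],"hand":50},{"delta_rot":[0,0,0],"translation":[0,0,0],"hand":50}]'>/dev/null; python3 log.py
python3 - <<'E'
from h import *
d=cam('top'); cv2.imwrite('pics/t2.png',d['color'][150:330,100:340,::-1].repeat(3,0).repeat(3,1))
s=telemetry.state(); R=np.array(s['ee_rot']); g=s['position']+47*R[:,2]; e=np.array([.906,.424,0]); c=np.array([446.5,232.3,0])
print('grasp',g,'box frame',(g-c)@e,(g-c)@[-.424,.906,0])
E
```

```text
t 6.8167 [-0.238  0.723  1.758  0.913  1.811 -1.056] [428.97  174.219 229.635] 65.30973624800473 25.01749977876898 [ 0.42   0.435 -2.651]
[[-0.074  0.906 -0.416]
 [ 0.159  0.423  0.892]
 [ 0.984  0.    -0.176]]
grasp [409.42098083 216.25369024 221.38081167] box frame -40.397226702876175 1.1835474823744954
```

View pics/t2.png

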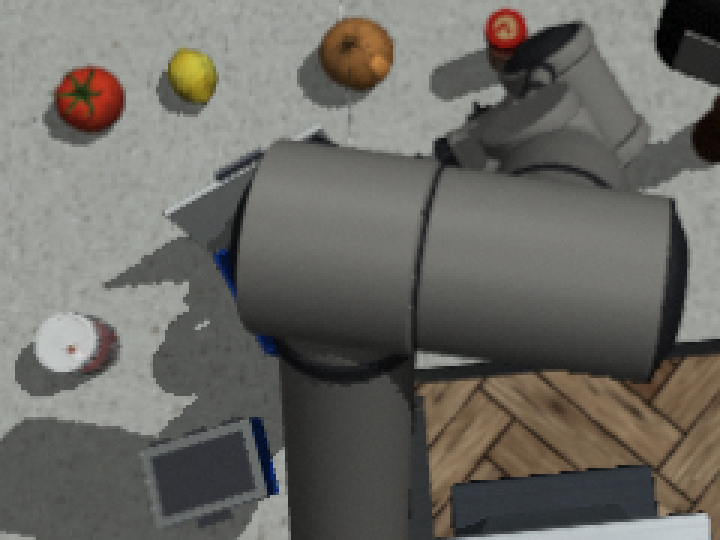

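The elbow hides the box in this top crop; only its edge at (225,260) and the lid at (215,205) show. The computed box-frame position is consistent with the box estimate. Next I lower and start to tilt.

```bash
python3 -m handwheel '[{"delta_rot":[0,0,0],"translation":[-10,0,1.8],"hand":50},{"delta_rot":[0,0,0],"translation":[-10,0,1.8],"hand":50},{"delta_rot":[0,0,0],"translation":[-10,0,1.8],"hand":50},{"delta_rot":[0,0,0],"translation":[-10,0,1.8],"hand":50},{"delta_rot":[0.02,0,0.115],"translation":[0,0,0],"hand":50},{"delta_rot":[0.02,0,0.115],"translation":[0,0,0],"hand":50},{"delta_rot":[0.02,0,0.115],"translation":[0,0,0],"hand":50},{"delta_rot":[0.02,0,0.115],"translation":[0,0,0],"hand":50},{"delta_rot":[0.02,0,0.115],"translation":[0,0,0],"hand":50},{"delta_rot":[0.02,0,0.115],"translation":[0,0,0],"hand":50}]'>/dev/null; python3 log.py
python3 -m handwheel '[{"delta_rot":[0.02,0,0.115],"translation":[0,0,0],"hand":50},{"delta_rot":[0.02,0,0.115],"translation":[0,0,0],"hand":50},{"delta_rot":[0.02,0,0.115],"translation":[0,0,0],"hand":50},{"delta_rot":[0,0,0],"translation":[9,4,0],"hand":50},{"delta_rot":[0,0,0],"translation":[9,4,0],"hand":50},{"delta_rot":[0.01,0,0.06],"translation":[4,2,0],"hand":50},{"delta_rot":[0.01,0,0.06],"translation":[0,0,0],"hand":50},{"delta_rot":[0.01,0,0.06],"translation":[0,0,0],"hand":50},{"delta_rot":[0.01,0,0.06],"translation":[0,0,0],"hand":50},{"delta_rot":[0.01,0,0.06],"translation":[0,0,0],"hand":50}]'>/dev/null; python3 log.py
```

```text
t 7.7 [-0.204  0.842  1.693  0.849  1.852 -0.41 ] [428.763 175.279 187.887] 65.39697946909511 24.99502095335629 [-0.643 -0.477 -2.73 ]
[[ 0.505  0.69  -0.519]
 [ 0.429  0.321  0.844]
 [ 0.749 -0.649 -0.134]]
t 8.5333 [-0.159  0.909  1.593  0.892  1.959  0.269] [449.424 189.35  190.732] 65.35250364347961 24.969206238747574 [-0.363  0.253 -2.549]
[[ 0.798  0.199 -0.569]
 [ 0.564  0.086  0.821]
 [ 0.212 -0.976 -0.043]]
```

```bash
python3 -m handwheel '[{"delta_rot":[0.01,0,0.06],"translation":[0,0,0],"hand":50},{"delta_rot":[0.01,0,0.06],"translation":[0,0,0],"hand":50},{"delta_rot":[0.01,0,0.06],"translation":[0,0,0],"hand":50},{"delta_rot":[0.01,0,0.06],"translation":[0,0,0],"hand":50},{"delta_rot":[0.01,0,0.06],"translation":[0,0,0],"hand":50},{"delta_rot":[0.01,0,0.06],"translation":[0,0,0],"hand":50},{"delta_rot":[0.01,0,0.06],"translation":[0,0,0],"hand":50},{"delta_rot":[0.01,0,0.06],"translation":[0,0,0],"hand":50},{"delta_rot":[0.01,0,0.06],"translation":[0,0,0],"hand":50},{"delta_rot":[0.01,0,0.06],"translation":[0,0,0],"hand":50}]'>/dev/null; python3 log.py
python3 -m handwheel '[{"delta_rot":[0.015,0,0.09],"translation":[0,0,0],"hand":50},{"delta_rot":[0.015,0,0.09],"translation":[0,0,0],"hand":50},{"delta_rot":[0.015,0,0.09],"translation":[0,0,0],"hand":50},{"delta_rot":[0.015,0,0.09],"translation":[0,0,0],"hand":50},{"delta_rot":[0,0,0],"translation":[0,0,0],"hand":50},{"delta_rot":[0,0,0],"translation":[0,0,0],"hand":50},{"delta_rot":[0,0,0],"translation":[0,0,0],"hand":50},{"delta_rot":[0,0,0],"translation":[0,0,0],"hand":50},{"delta_rot":[0,0,0],"translation":[0,0,0],"hand":50},{"delta_rot":[0,0,0],"translation":[0,0,0],"hand":50}]'>/dev/null; python3 log.py
python3 - <<'E'
from h import *
d=cam('wrist'); e=cam('side')
cv2.imwrite('pics/w3.png',np.vstack([np.hstack([d['color'][:300,:400],e['color'][130:330,200:400].repeat(2,0).repeat(2,1)[:300]])])[:,:,::-1])
E
```

```text
t 9.3667 [-0.162  0.951  1.595  0.932  2.017  0.855] [449.409 189.308 190.691] 65.25310014939892 24.93362687411718 [-0.245 -0.46  -1.844]
[[ 0.754 -0.34  -0.562]
 [ 0.538 -0.17   0.826]
 [-0.376 -0.925  0.055]]
t 10.2 [-0.171  0.966  1.615  0.965  2.031  1.205] [448.81  188.772 191.068] 65.53302555692444 24.917874560924247 [-0.582 -0.876 -1.861]
[[ 0.58  -0.616 -0.533]
 [ 0.453 -0.3    0.84 ]
 [-0.677 -0.728  0.105]]
```

View pics/w3.png

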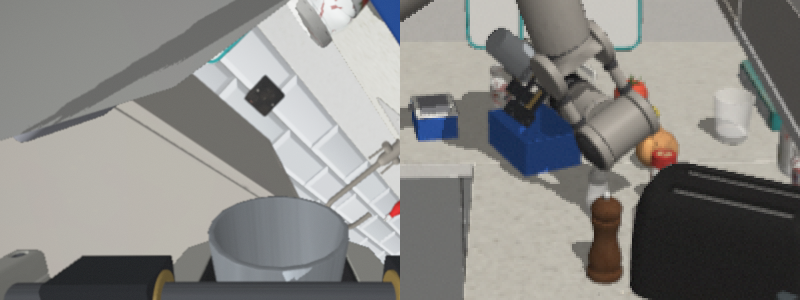

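The side view shows the beaker inverted over the box, with no tomatoes on the worktop; the wrist view shows the beaker's mouth at (280,235). The wrist force dropped by 0.75 N, about the weight of six tomatoes (0.71 N). Rolling back.

```bash
python3 -m handwheel '[{"delta_rot":[0,0,0],"translation":[-15,-4,2.3],"hand":50},{"delta_rot":[0,0,0],"translation":[-15,-4,2.3],"hand":50},{"delta_rot":[0,0,0],"translation":[-15,-4,2.3],"hand":50},{"delta_rot":[-0.02,0,-0.115],"translation":[0,0,0],"hand":50},{"delta_rot":[-0.02,0,-0.115],"translation":[0,0,0],"hand":50},{"delta_rot":[-0.02,0,-0.115],"translation":[0,0,0],"hand":50},{"delta_rot":[-0.02,0,-0.115],"translation":[0,0,0],"hand":50},{"delta_rot":[-0.02,0,-0.115],"translation":[0,0,0],"hand":50},{"delta_rot":[-0.02,0,-0.115],"translation":[0,0,0],"hand":50},{"delta_rot":[-0.02,0,-0.115],"translation":[0,0,0],"hand":50}]'>/dev/null
python3 -m handwheel '[{"delta_rot":[-0.02,0,-0.115],"translation":[0,0,0],"hand":50},{"delta_rot":[-0.02,0,-0.115],"translation":[0,0,0],"hand":50},{"delta_rot":[-0.02,0,-0.115],"translation":[0,0,0],"hand":50},{"delta_rot":[-0.02,0,-0.115],"translation":[0,0,0],"hand":50},{"delta_rot":[-0.02,0,-0.115],"translation":[0,0,0],"hand":50},{"delta_rot":[-0.02,0,-0.115],"translation":[0,0,0],"hand":50},{"delta_rot":[-0.02,0,-0.115],"translation":[0,0,0],"hand":50},{"delta_rot":[-0.02,0,-0.115],"translation":[0,0,0],"hand":50},{"delta_rot":[-0.02,0,-0.115],"translation":[0,0,0],"hand":50},{"delta_rot":[-0.02,0,-0.115],"translation":[0,0,0],"hand":50}]'>/dev/null; python3 log.py
```

```text
t 11.9667 [-0.215  0.732  1.728  0.885  1.844 -0.711] [426.364 177.755 231.236] 65.41896620000445 24.990246663219295 [ 0.451  1.026 -1.384]
[[ 0.217  0.856 -0.47 ]
 [ 0.304  0.398  0.865]
 [ 0.928 -0.33  -0.174]]
```

```bash
python3 -m handwheel '[{"delta_rot":[-0.02,0,-0.112],"translation":[0,0,0],"hand":50},{"delta_rot":[-0.02,0,-0.112],"translation":[0,0,0],"hand":50},{"delta_rot":[-0.02,0,-0.112],"translation":[0,0,0],"hand":50},{"delta_rot":[-0.118,0,0.021],"translation":[-3.7,-7.5,-20.5],"hand":50},{"delta_rot":[-0.118,0,0.021],"translation":[-3.7,-4.9,-21.2],"hand":50},{"delta_rot":[-0.118,0,0.021],"translation":[-3.8,-2.6,-21.6],"hand":50},{"delta_rot":[-0.118,0,0.021],"translation":[-3.8,0,-21.8],"hand":50},{"delta_rot":[-0.118,0,0.021],"translation":[-3.8,2.8,-21.6],"hand":50},{"delta_rot":[-0.118,0,0.021],"translation":[-3.7,5.4,-21],"hand":50},{"delta_rot":[-0.118,0,0.021],"translation":[-3.6,8,-20.3],"hand":50}]'>/dev/null; python3 log.py
```

```text
t 12.8 [-0.735  0.586  2.139  1.2    1.532 -1.183] [439.898  22.242 232.805] 65.49927919853717 24.98944743478205 [ 0.656  0.88  -1.014]
[[ 0.067  0.918  0.391]
 [ 0.17  -0.396  0.902]
 [ 0.983  0.006 -0.182]]
```

```bash
python3 -m handwheel '[{"delta_rot":[-0.118,0,0.021],"translation":[-3.4,10.1,-19.3],"hand":50},{"delta_rot":[-0.118,0,0.021],"translation":[-3.2,12.4,-17.9],"hand":50},{"delta_rot":[-0.118,0,0.021],"translation":[-2.9,14.5,-16.4],"hand":50},{"delta_rot":[-0.118,0,0.021],"translation":[-2.6,16.5,-14.5],"hand":50},{"delta_rot":[-0.118,0,0.021],"translation":[-2.2,18.1,-12.4],"hand":50},{"delta_rot":[-0.118,0,0.021],"translation":[-1.8,19.4,-10.4],"hand":50},{"delta_rot":[-0.118,0,0.021],"translation":[-1.4,20.5,-8.1],"hand":50},{"delta_rot":[0,0,0],"translation":[0,0,0],"hand":50},{"delta_rot":[0,0,0],"translation":[0,0,0],"hand":50},{"delta_rot":[0,0,0],"translation":[0,0,0],"hand":50}]'>/dev/null; python3 log.py;  python3 - <<'E'
from h import *
d=cam('top'); e=cam('side'); np.savez('t4.npz',**d)
cv2.imwrite('pics/t4.png',np.hstack([d['color'][170:280,150:330].repeat(2,0).repeat(2,1),e['color'][130:240,220:400].repeat(2,0).repeat(2,1)])[:,:,::-1])
E
```

```text
t 13.6333 [-1.028  0.531  2.394  1.739  1.353 -1.364] [ 451.631 -129.813  234.204] 65.28614030483865 24.99751093739178 [-0.627  0.446 -0.585]
[[ 0.163  0.328  0.931]
 [ 0.066 -0.945  0.321]
 [ 0.984  0.009 -0.176]]
```

View pics/t4.png

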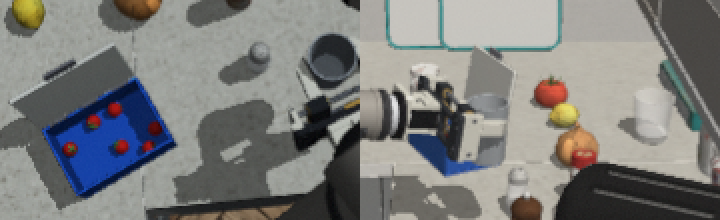

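The top half shows all six tomatoes in the box (around (70–155,108–149)) and the beaker empty at (333,60). Now lowering the beaker.

```bash
python3 -m handwheel '[{"delta_rot":[0,0,0],"translation":[-10,0,1.8],"hand":50},{"delta_rot":[0,0,0],"translation":[-18,0,3.2],"hand":50},{"delta_rot":[0,0,0],"translation":[-20,0,3.5],"hand":50},{"delta_rot":[0,0,0],"translation":[-20,0,3.5],"hand":50},{"delta_rot":[0,0,0],"translation":[-20,0,3.5],"hand":50},{"delta_rot":[0,0,0],"translation":[-20,0,3.5],"hand":50},{"delta_rot":[0,0,0],"translation":[-18,0,3.2],"hand":50},{"delta_rot":[0,0,0],"translation":[-12,0,2.1],"hand":50},{"delta_rot":[0,0,0],"translation":[-8,0,1.4],"hand":50},{"delta_rot":[0,0,0],"translation":[-2,0,0.4],"hand":50}]'>/dev/null; python3 log.py;python3 -m handwheel '[{"delta_rot":[0,0,0],"translation":[-0.5,0,0.1],"hand":50},{"delta_rot":[0,0,0],"translation":[-0.5,0,0.1],"hand":50},{"delta_rot":[0,0,0],"translation":[-0.5,0,0.1],"hand":50},{"delta_rot":[0,0,0],"translation":[-0.5,0,0.1],"hand":50},{"delta_rot":[0,0,0],"translation":[-0.5,0,0],"hand":50},{"delta_rot":[0,0,0],"translation":[0,0,0],"hand":50},{"delta_rot":[0,0,0],"translation":[0,0,0],"hand":50},{"delta_rot":[0,0,0],"translation":[0,0,0],"hand":50},{"delta_rot":[0,0,0],"translation":[0,0,0],"hand":50},{"delta_rot":[0,0,0],"translation":[0,0,0],"hand":50}]'>/dev/null; python3 log.py
```

```text
t 14.5667 [-1.029  1.032  2.365  1.819  1.452 -1.83 ] [ 451.937 -131.488   82.56 ] 65.00270667132578 24.99697855208069 [-0.539  0.945 -0.825]
[[ 0.164  0.326  0.931]
 [ 0.065 -0.945  0.32 ]
 [ 0.984  0.008 -0.176]]
t 15.4 [-1.03   1.037  2.365  1.82   1.453 -1.835] [ 451.692 -131.762   81.274] 65.43238904366407 24.997631184523925 [-0.945 -1.019 -1.077]
[[ 0.164  0.325  0.931]
 [ 0.065 -0.946  0.318]
 [ 0.984  0.009 -0.176]]
```

```bash
python3 -m handwheel '[{"delta_rot":[0,0,0],"translation":[-0.5,0,0.1],"hand":50},{"delta_rot":[0,0,0],"translation":[-0.5,0,0.1],"hand":50},{"delta_rot":[0,0,0],"translation":[-0.5,0,0.1],"hand":50},{"delta_rot":[0,0,0],"translation":[0,0,0],"hand":50},{"delta_rot":[0,0,0],"translation":[0,0,0],"hand":50},{"delta_rot":[0,0,0],"translation":[0,0,0],"hand":50},{"delta_rot":[0,0,0],"translation":[0,0,0],"hand":50},{"delta_rot":[0,0,0],"translation":[0,0,0],"hand":50},{"delta_rot":[0,0,0],"translation":[0,0,0],"hand":50},{"delta_rot":[0,0,0],"translation":[0,0,0],"hand":50}]'>/dev/null; python3 log.py
```

```text
t 16.2333 [-1.03   1.041  2.363  1.82   1.455 -1.838] [ 451.786 -131.812   80.124] 65.25082171714466 24.810540876933374 [-0.736 -0.081  5.412]
[[ 0.162  0.325  0.932]
 [ 0.065 -0.946  0.318]
 [ 0.985  0.009 -0.175]]
```

```bash
python3 -m handwheel '[{"delta_rot":[0,0,0],"translation":[0,0,0],"hand":68},{"delta_rot":[0,0,0],"translation":[0,0,0],"hand":72},{"delta_rot":[0,0,0],"translation":[0,0,0],"hand":78},{"delta_rot":[0,0,0],"translation":[0,0,0],"hand":85},{"delta_rot":[0,0,0],"translation":[0,0,0],"hand":91},{"delta_rot":[0,0,0],"translation":[0,0,0],"hand":91},{"delta_rot":[0,0,0],"translation":[0,0,0],"hand":91},{"delta_rot":[0,0,0],"translation":[0,0,0],"hand":91},{"delta_rot":[0,0,0],"translation":[0,0,-5],"hand":91},{"delta_rot":[0,0,0],"translation":[0,0,-10],"hand":91}]'>/dev/null; python3 log.py;python3 -m handwheel '[{"delta_rot":[0,0,0],"translation":[-3,0,-17],"hand":91},{"delta_rot":[0,0,0],"translation":[-3,0,-17],"hand":91},{"delta_rot":[0,0,0],"translation":[-3,0,-17],"hand":91},{"delta_rot":[0,0,0],"translation":[-3,0,-17],"hand":91},{"delta_rot":[0,0,0],"translation":[-3,0,-17],"hand":91},{"delta_rot":[0,0,0],"translation":[20,0,-15],"hand":60},{"delta_rot":[0,0,0],"translation":[20,0,-15],"hand":40},{"delta_rot":[0,0,0],"translation":[20,0,-15],"hand":20},{"delta_rot":[0,0,0],"translation":[20,0,-10],"hand":0},{"delta_rot":[0,0,0],"translation":[20,0,-5],"hand":0}]'>/dev/null; python3 log.py;  python3 - <<'E'
from h import *
d=cam('wrist'); m=cam('top'); np.savez('t5.npz',**m)
cv2.imwrite('pics/t5.png',np.hstack([m['color'][130:290,130:410],d['color'][::2,::2][:160]])[:,:,::-1])
E
```

```text
t 17.0667 [-1.08   1.041  2.382  1.773  1.445 -1.861] [ 437.714 -136.009   82.381] 91.19351839016856 0.0 [0.585 0.049 0.069]
[[ 0.163  0.327  0.931]
 [ 0.066 -0.945  0.32 ]
 [ 0.984  0.009 -0.176]]
t 17.9 [-1.556  0.687  2.496  1.265  1.381 -1.62 ] [ 315.628 -177.603  192.438] 62.091318555492634 0.0 [ 0.553 -0.776  0.245]
[[ 0.164  0.323  0.932]
 [ 0.065 -0.946  0.317]
 [ 0.984  0.008 -0.176]]
```

View pics/t5.png

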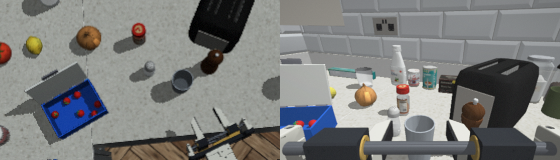

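The top crop (left) shows the beaker upright at (181,80), mill at (213,62) and salt at (150,68) still standing, and six tomatoes in the box. Now pitching the tool down and rising for the lid.

```bash
python3 -m handwheel '[{"delta_rot":[0,-0.12,0],"translation":[10.8,0,-1.9],"hand":0},{"delta_rot":[0,-0.12,0],"translation":[10.5,0,-3.2],"hand":0},{"delta_rot":[0,-0.12,0],"translation":[10,0,-4.5],"hand":0},{"delta_rot":[0,-0.12,0],"translation":[9.4,0,-5.7],"hand":0},{"delta_rot":[0,-0.12,0],"translation":[8.7,0,-6.8],"hand":0},{"delta_rot":[0,-0.12,0],"translation":[7.8,0,-7.8],"hand":0},{"delta_rot":[0,-0.12,0],"translation":[6.9,0,-8.5],"hand":0},{"delta_rot":[0,-0.12,0],"translation":[5.8,0,-9.3],"hand":0},{"delta_rot":[0,-0.12,0],"translation":[4.6,0,-10],"hand":0},{"delta_rot":[0,-0.12,0],"translation":[3.4,0,-10.5],"hand":0}]'>/dev/null; python3 log.py
python3 -m handwheel '[{"delta_rot":[0,-0.12,0],"translation":[0,0,0],"hand":0},{"delta_rot":[0,-0.075,0],"translation":[0,0,0],"hand":0},{"delta_rot":[0,0,-0.09],"translation":[0,0,0],"hand":0},{"delta_rot":[0,0,0],"translation":[0,0,0],"hand":0},{"delta_rot":[0,0,0],"translation":[0,0,0],"hand":0},{"delta_rot":[0,0,0],"translation":[0,0,0],"hand":0},{"delta_rot":[0,0,0],"translation":[0,0,0],"hand":0},{"delta_rot":[0,0,0],"translation":[0,0,0],"hand":0},{"delta_rot":[0,0,0],"translation":[0,0,0],"hand":0},{"delta_rot":[0,0,0],"translation":[0,0,0],"hand":0}]'>/dev/null; python3 log.py
python3 - <<'E'
from h import *
m=dict(np.load('t5.npz')); hsv=cv2.cvtColor(m['color'],cv2.COLOR_RGB2HSV); vv,uu=np.mgrid[0:420,0:560]; P=pts(m,uu,vv).reshape(420,560,3)
lm=(hsv[...,1]<60)&(uu>150)&(uu<225)&(vv>185)&(vv<235)&(P[...,2]>85)&(P[...,2]<230)&(hsv[...,2]>90)
q=P[lm]; q=(q-[446.5,232.3,0])@np.array([[.906,.424,0],[-.424,.906,0],[0,0,1]]).T
for i in range(3):
    c=np.median(q,0); n=np.linalg.svd(q-q.mean(0),full_matrices=False)[2][2]; q=q[abs((q-q.mean(0))@n)<8/(i+1)]
print(len(q),n,q.min(0),q.max(0)); 
print([q[(q[:,2]>a)&(q[:,2]<a+20)].mean(0) for a in (90,130,160,180)])
E
```

```text
t 18.8333 [-0.918 -0.042  2.021  0.291  1.093  0.187] [ 312.268 -176.626  292.021] 0.27895948305537743 0.0 [-1.001  0.651 -1.568]
[[ 0.908  0.333  0.254]
 [ 0.321 -0.943  0.088]
 [ 0.268  0.002 -0.963]]
t 19.6667 [-0.783  0.005  1.95   0.082  1.151  0.327] [ 312.46  -176.533  291.751] 0.591278332906306 0.0 [-0.35  -0.108 -0.731]
[[ 0.906  0.416  0.078]
 [ 0.415 -0.909  0.028]
 [ 0.082  0.007 -0.997]]
131 [-0.97515558 -0.00191484  0.22151281] [ 66.06030105 -84.09660549  91.14809232] [ 91.61962556  84.17500392 204.23821263]
[array([ 67.97693581, -83.41526083,  97.07697089]), array([ 75.76705903,  16.47484707, 144.04319015]), array([ 81.70515045, -27.78256733, 167.46979434]), array([ 85.96508152,   2.20176945, 186.81229951])]
```

```bash
python3 -m handwheel '[{"delta_rot":[0,-0.08,0],"translation":[0,0,-18],"hand":0},{"delta_rot":[0,0,0],"translation":[22,-16.5,0],"hand":0},{"delta_rot":[0,0,0],"translation":[22,-16.5,0],"hand":0},{"delta_rot":[0,0,0],"translation":[22,-16.5,0],"hand":0},{"delta_rot":[0,0,0],"translation":[22,-16.5,0],"hand":0},{"delta_rot":[0,0,0],"translation":[22,-16.5,0],"hand":0},{"delta_rot":[0,0,0],"translation":[22,-16.5,0],"hand":0},{"delta_rot":[0,0,0],"translation":[22,-16.5,0],"hand":0},{"delta_rot":[0,0,0],"translation":[22,-16.5,0],"hand":0},{"delta_rot":[0,0,0],"translation":[22,-16.5,0],"hand":0}]'>/dev/null; python3 log.py
python3 -m handwheel '[{"delta_rot":[0,0,0],"translation":[22.7,-16.5,0],"hand":0},{"delta_rot":[0,0,0],"translation":[22.7,-16.5,0],"hand":0},{"delta_rot":[0,0,0],"translation":[22.7,-16.5,0],"hand":0},{"delta_rot":[0,0,0],"translation":[22.7,-16.5,0],"hand":0},{"delta_rot":[0,0,0],"translation":[22.7,-16.5,0],"hand":0},{"delta_rot":[0,0,0],"translation":[22.7,-16.5,0],"hand":0},{"delta_rot":[0,0,0],"translation":[22.7,-16.5,0],"hand":0},{"delta_rot":[0,0,0],"translation":[22.7,-16.5,0],"hand":0},{"delta_rot":[0,0,0],"translation":[22.7,-16.5,0],"hand":0},{"delta_rot":[0,0,0],"translation":[22.7,-16.5,0],"hand":0}]'>/dev/null
cat > bx.py <<'E'
from h import *
np.set_printoptions(precision=1,suppress=True)
s=telemetry.state(); R=np.array(s['ee_rot']); g=np.array(s['position'])+66*R[:,2]
print('tip in box',(g-[446.5,232.3,0])@np.array([[.906,.424,0],[-.424,.906,0],[0,0,1]]).T,'F',s['ft_force'],s['t'])
E
python3 log.py; python3 bx.py
```

```text
t 20.5 [-0.078  0.153  1.732 -0.005  1.251  1.065] [429.791  41.954 309.134] 0.3834755829114398 0.0 [ 0.926 -0.238 -0.261]
[[ 0.909  0.417  0.005]
 [ 0.417 -0.909 -0.005]
 [ 0.003  0.007 -1.   ]]
t 21.3333 [ 0.35   0.54   1.163 -0.007  1.436  1.492] [567.451 286.409 308.21 ] 0.7400049511336738 0.0 [ 0.541  0.335 -0.79 ]
[[ 0.909  0.416  0.005]
 [ 0.416 -0.909 -0.006]
 [ 0.002  0.007 -1.   ]]
tip in box [132.7  -2.7 242.2] F [ 0.5  0.3 -0.8] 21.3333
```

```bash
python3 -m handwheel '[{"delta_rot":[0,0,0],"translation":[0,0,16],"hand":0},{"delta_rot":[0,0,0],"translation":[0,0,16],"hand":0},{"delta_rot":[0,0,0],"translation":[0,0,16],"hand":0},{"delta_rot":[0,0,0],"translation":[0,0,16],"hand":0},{"delta_rot":[0,0,0],"translation":[0,0,12],"hand":0},{"delta_rot":[0,0,0],"translation":[-5,0,0],"hand":0},{"delta_rot":[0,0,0],"translation":[-10,0,0],"hand":0},{"delta_rot":[0,0,0],"translation":[-10,0,0],"hand":0},{"delta_rot":[0,0,0],"translation":[-10,0,0],"hand":0},{"delta_rot":[0,0,0],"translation":[-10,0,0],"hand":0}]'>/dev/null; python3 bx.py
python3 -m handwheel '[{"delta_rot":[0,0,0],"translation":[-10,0,0],"hand":0},{"delta_rot":[0,0,0],"translation":[-10,0,0],"hand":0},{"delta_rot":[0,0,0],"translation":[-10,0,0],"hand":0},{"delta_rot":[0,0,0],"translation":[-10,0,0.5],"hand":0},{"delta_rot":[0,0,0],"translation":[-10,0,2],"hand":0},{"delta_rot":[0,0,0],"translation":[-10,0,3],"hand":0},{"delta_rot":[0,0,0],"translation":[-5,0,4],"hand":0},{"delta_rot":[0,0,0],"translation":[-5,0,5],"hand":0},{"delta_rot":[0,0,0],"translation":[-5,0,5],"hand":0},{"delta_rot":[0,0,0],"translation":[0,0,0],"hand":0}]'>/dev/null; python3 bx.py
```

```text
tip in box [ 87.   -3.9 167.6] F [1.3 1.3 0.3] 22.1667
tip in box [ 10.6  -3.3 145.7] F [-0.6 -1.   0.5] 23.0
```

```bash
python3 -m handwheel '[{"delta_rot":[0,0,0],"translation":[-6,0,4.7],"hand":0},{"delta_rot":[0,0,0],"translation":[-6,0,4.7],"hand":0},{"delta_rot":[0,0,0],"translation":[-6,0,4.7],"hand":0},{"delta_rot":[0,0,0],"translation":[-6,0,4.7],"hand":0},{"delta_rot":[0,0,0],"translation":[-3,0,6],"hand":0},{"delta_rot":[0,0,0],"translation":[-3,0,6],"hand":0},{"delta_rot":[0,0,0],"translation":[-3,0,6],"hand":0},{"delta_rot":[0,0,0],"translation":[-3,0,6],"hand":0},{"delta_rot":[0,0,0],"translation":[-2,0,6],"hand":0},{"delta_rot":[0,0,0],"translation":[-2,0,6],"hand":0}]'>/dev/null; python3 bx.py
python3 -m handwheel '[{"delta_rot":[0,0,0],"translation":[-2,0,4],"hand":0},{"delta_rot":[0,0,0],"translation":[-2,0,3],"hand":0},{"delta_rot":[0,0,0],"translation":[0,0,2],"hand":0},{"delta_rot":[0,0,0],"translation":[0,0,1],"hand":0},{"delta_rot":[0,0,0],"translation":[0,0,1],"hand":0},{"delta_rot":[0,0,0],"translation":[0,0,0.5],"hand":0},{"delta_rot":[0,0,0],"translation":[0,0,0],"hand":0},{"delta_rot":[0,0,0],"translation":[0,0,0],"hand":0},{"delta_rot":[0,0,0],"translation":[0,0,0],"hand":0},{"delta_rot":[0,0,0],"translation":[0,0,0],"hand":0}]'>/dev/null; python3 bx.py
```

```text
tip in box [-28.1  -3.4  91.1] F [ 0.9 -0.   1.2] 23.8333
tip in box [-31.8  -3.5  80.4] F [ 0.1 -0.5 -0.7] 24.6667
```

```bash
python3 -m handwheel '[{"delta_rot":[0,0,0],"translation":[0,0,0.5],"hand":0},{"delta_rot":[0,0,0],"translation":[0,0,0.5],"hand":0},{"delta_rot":[0,0,0],"translation":[0,0,0.5],"hand":0},{"delta_rot":[0,0,0],"translation":[0,0,0.5],"hand":0},{"delta_rot":[0,0,0],"translation":[0,0,0.5],"hand":0},{"delta_rot":[0,0,0],"translation":[0,0,0],"hand":0},{"delta_rot":[0,0,0],"translation":[0,0,0],"hand":0},{"delta_rot":[0,0,0],"translation":[0,0,0],"hand":0},{"delta_rot":[0,0,0],"translation":[0,0,0],"hand":0},{"delta_rot":[0,0,0],"translation":[0,0,0],"hand":0}]'>/dev/null; python3 bx.py
```

```text
tip in box [-32.   -3.5  78.2] F [-2.2 -1.2  5. ] 25.5
```

Contact at 78.2 mm, which is where the shut lid's top should be. One small extra press, then lift off and look.

```bash
python3 -m handwheel '[{"delta_rot":[0,0,0],"translation":[0,0,0.5],"hand":0},{"delta_rot":[0,0,0],"translation":[0,0,0.5],"hand":0},{"delta_rot":[0,0,0],"translation":[0,0,0.5],"hand":0},{"delta_rot":[0,0,0],"translation":[0,0,0],"hand":0},{"delta_rot":[0,0,0],"translation":[0,0,0],"hand":0},{"delta_rot":[0,0,0],"translation":[0,0,0],"hand":0},{"delta_rot":[0,0,0],"translation":[0,0,0],"hand":0},{"delta_rot":[0,0,0],"translation":[0,0,0],"hand":0},{"delta_rot":[0,0,0],"translation":[0,0,0],"hand":0},{"delta_rot":[0,0,0],"translation":[0,0,0],"hand":0}]'>/dev/null; python3 bx.py
python3 -m handwheel '[{"delta_rot":[0,0,0],"translation":[0,0,-5],"hand":0},{"delta_rot":[0,0,0],"translation":[0,0,-20],"hand":0},{"delta_rot":[0,0,0],"translation":[0,0,-25],"hand":0},{"delta_rot":[0,0,0],"translation":[0,0,-25],"hand":0},{"delta_rot":[0,0,0],"translation":[0,0,-25],"hand":0},{"delta_rot":[0,0,0],"translation":[0,0,-25],"hand":0},{"delta_rot":[0,0,0],"translation":[0,22,-20],"hand":0},{"delta_rot":[0,0,0],"translation":[0,22,-10],"hand":0},{"delta_rot":[0,0,0],"translation":[0,22,0],"hand":0},{"delta_rot":[0,0,0],"translation":[0,22,0],"hand":0}]'>/dev/null; python3 bx.py
python3 -m handwheel '[{"delta_rot":[0,0,0],"translation":[0,22,0],"hand":0},{"delta_rot":[0,0,0],"translation":[0,22,0],"hand":0},{"delta_rot":[0,0,0],"translation":[0,22,0],"hand":0},{"delta_rot":[0,0,0],"translation":[0,22,0],"hand":0},{"delta_rot":[0,0,0],"translation":[0,22,0],"hand":0},{"delta_rot":[0,0,0],"translation":[0,22,0],"hand":0},{"delta_rot":[0,0,0],"translation":[0,22,0],"hand":0},{"delta_rot":[0,0,0],"translation":[0,22,0],"hand":0},{"delta_rot":[0,0,0],"translation":[0,22,0],"hand":0},{"delta_rot":[0,0,0],"translation":[0,10,0],"hand":0}]'>/dev/null; python3 bx.py
python3 - <<'E'
from h import *
m=cam('top'); e=cam('side')
cv2.imwrite('pics/fin.png',np.vstack([m['color'][90:290,90:490].repeat(2,0).repeat(2,1)[:300],e['color'][130:280,200:600].repeat(2,0).repeat(2,1)[:,:800][:,:720] if 0 else cv2.resize(e['color'][130:280,200:540],(800,300))])[:,:,::-1])
vv,uu=np.mgrid[0:420,0:560]; P=pts(m,uu,vv).reshape(-1,3); q=(P-[446.5,232.3,0])@np.array([[.906,.424,0],[-.424,.906,0],[0,0,1]]).T
for a in (-68,-45,-20,0,20,45):
    s=q[(abs(q[:,0]-a)<8)&(abs(q[:,1])<70)]; print(a,len(s),np.median(s[:,2]) if len(s) else 0)
E
```

```text
tip in box [-31.9  -3.5  78. ] F [-6.  -1.7 20.1] 26.3333
tip in box [-32.7 -91.3 232.8] F [-0.4 -0.3 -0.5] 27.1667
tip in box [ -34.9 -300.8  233. ] F [ 0.2 -0.2  0.1] 28.0
-68 282 0.5034111880596036
-45 235 78.98755713022706
-20 226 79.781525595815
0 231 80.09047312868296
20 228 80.28556671171248
45 218 78.74355544666756
```

View pics/fin.png

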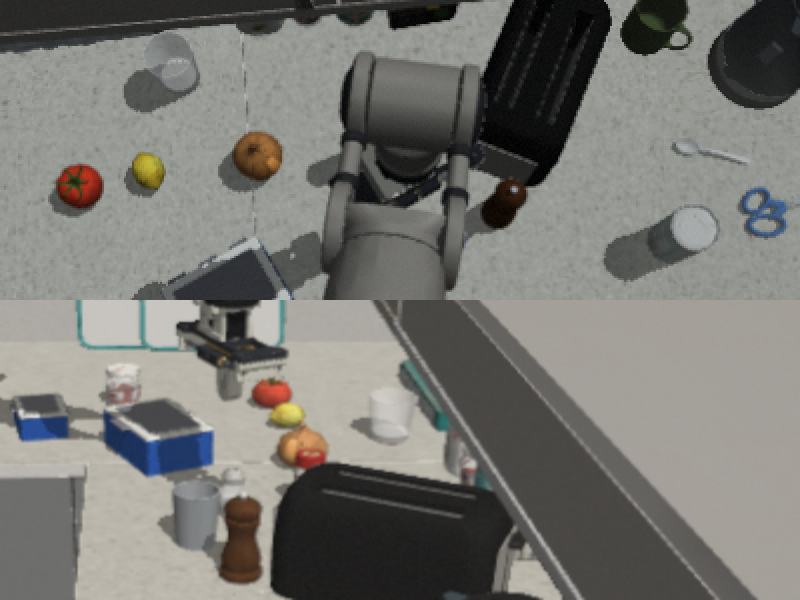

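The side half shows the lid shut flat on the box at (158,435), the beaker upright at (195,515), and the mill (240,540), salt (232,483), spice jar and onion standing. The top depth gives the lid level at 79–80 mm across its length. Handing in.

```bash
python3 -c "
from cell import job; print(job.hand_in())"
```

```text
the job is handed in; nothing more can be done
None
```

I poured all six tomatoes into the lunch box, stood the empty beaker upright on the worktop, pushed the lid fully shut and handed the job in at about 28 s; in the last pictures nothing around them had fallen or visibly moved.

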